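# Change the battery of a heart-shaped clock and hold its housing shut

## Task

The red heart-shaped desk clock lies open, face down: lay the fresh yellow-and-copper battery flat in the bay of its front shell, snaps towards the bay's brass contacts, and let go of it. Then fit the red back cover over it, both its sockets on the two dowels, and press it down fully shut against the sprung bay, firmly but without forcing it. Finish while still holding the cover pressed shut, so that a helper can drive the screws; leave the other things on the desk where they are.

Things in the scene. Friction and masses are not known exactly. Their poses are not given: they have to be found in the camera images.
- clock_front: Front shell: loose red heart-shaped tray, face down, open side up, 140 x 154 (all sizes here in mm), 220 g, rim top 24 high, rim and floor 4 thick. Origin on the desk under the heart's middle; +x from its point (x -64) to its notch (x +64, lobes to +77), y across, z up. It can slide a little if pushed.
- front_seat (a point): Centre of the front shell's rim plane, 24 above the shell's origin, same axes: the cover's origin comes here, axes parallel, when the clock is fully shut. The hearts match only one way round.
- dowel_left (a point): Tip of the front shell's dowel at its x +8, y +50: upright brass pin 7 dia on a white boss, tip 37 above the desk (13 above the rim), its top 5 a cone.
- dowel_right (a point): Tip of the other, equal dowel, at the shell's x +8, y -50.
- bay_center (a point): Middle of the battery bay, shell x +8, y 0, 13 above the desk, shell's axes: rest height of the bay's sprung aluminium plate. Bay inside 30 (x) by 52 (y), battery flat, long side along y; grey ribs with flared lips to 21 high, on the long sides only 13 to 22 from the middle, free for fingers between. Brass contacts at the +y end. Plate yields down: 3 N starts it, 8 N at 3.5 mm.
- clock_cover: Back cover: loose red heart of the same outline, 100 g, lying rim down just as it is fitted. Origin: heart's middle in the plane of its lower edge; +x from point to notch, z up. Flat back 21 above the origin. Two sockets inside, 9.5 dia, 16 deep, chamfered, mouths 1 above the lower edge. An inner pad meets the battery 3.5 mm before shut.
- socket_left (a point): Mouth of the cover's socket at its x +8, y +50 (under a round screw well on the back), for the left dowel.
- socket_right (a point): Mouth of the other socket, at the cover's x +8, y -50, for the right dowel.
- foot_top (a point): Middle of the top of the cover's grey stand foot, a block 34 (x) by 60 (y) by 22 high at cover x +8, y 0, from 21 to 43 above the cover's origin; grip it across its 34 mm.
- fresh_battery: The fresh block battery, yellow with a copper-coloured band at its snap end, lying flat on the desk: 26 (x) by 46 (y) by 17 high, 46 g. Origin: centre of its underside; +y towards its two snaps.
- battery_snaps (a point): Middle of the two round snaps at the fresh battery's +y end, 25.5 from its origin, 8.5 above its underside.
- spent_battery: The spent battery, same size and shape but grey with a black band, lying flat; leave alone. Origin: centre of its underside.
- screwdriver: Orange-handled screwdriver, 170 long, lying along its own x (handle to -x) at the far side of the work; leave alone. Origin: under its middle.
- screw_dish: Small steel dish with the clock's screws, 72 dia, 12 high; leave alone. Origin: centre of its underside.
- tumbler_a: Steel tumbler, 68 dia, 85 high, upright; leave alone. Origin: centre of its underside.
- tumbler_b: A second such tumbler; leave alone.
- brass_bowl: Brass bowl, 90 dia, 45 high; leave alone. Origin: centre of its underside.
- oil_lamp: Small brass oil lamp on a foot, 52 dia, 40 high; leave alone. Origin: centre of its underside.

How it is judged:
By the outcome, as a careful person would: the job done as asked, in the order asked, and still so for the second after the job is handed in, while the arm keeps its last pose, push and grip.
It also fails if it takes over 54 s, if anything falls off the work surface, if the arm or the gripper's body presses on something with over 40 N, if the wrist force passes 120 N, or if a joint passes its speed limit or range.

## Robot

A 6-joint arm with a two-finger parallel gripper is mounted at the origin on the work surface. World frame = base frame: x ahead of the robot, y to its left, z up, the work surface at z = 0. Lengths are in m, angles in rad, forces in N, time in s.
With the tool pointing down it reaches from about 0.3 to 0.775 m from the base axis. Payload 14.6 kg.
Tool frame: the origin (TCP) lies at the very end of the fingers, on their centre line; the grasp point (between the pads) lies 19 mm behind it; z points along the fingers, y is the line along which they close (so a half turn about z gives the same grasp; the last joint's range is limited). The gripper opens to 94 mm and grips with 3 to 60 N. Pads are 16 mm wide; open, the fingers measure 119 mm over their backs; the gripper's body (75 mm by 177 mm) begins 78 mm behind the grasp point.
Start: joints at [-1.356, 0.3, 1.521, -0, 1.321, -0.067], TCP at [0.153, -0.528, 0.205] pointing down, gripper open.
Joint ranges: [-3.03, 3.03], [-0.79, 2.21], [0.23, 2.52], [-1.04, 4.18], [0, 3.07], [-2.55, 2.55]. Speed limits (rad/s): [2.22, 2.22, 2.57, 3.14, 3.14, 3.14].

## Interface

Orientations are given as [roll, pitch, yaw] about the fixed x, y, z axes, in that order (R = Rz(yaw) Ry(pitch) Rx(roll)).
In Python, from station import status, vision, order, silhouettes gives the robot as it stands. The module is installed in compiled form; this text tells all that it offers.
- The arm moves only by the shell command python3 -m pendant 'ROWS' [FORCE]. ROWS is JSON, one flat list of numbers, 7 for each row, row after row: the shift along the tool's x, y, z in units of 500 mm (1.0 is 500 mm), then the turn, a rotation vector about the tool's x, y, z in units of 90 degrees (1.0 is 90 degrees), then the opening, from -1 (shut) to 1 (fully open). A call has 1 to 12 rows; each row is the pose to reach, as a shift and turn from the pose commanded when the call began, along the tool's axes at that moment; what a row does not reach only later rows make up. A row lasts 1/10 s, in which the tool goes at most 50 mm and 8.59 degrees, less where a joint would pass 70% of its speed; a pose out of reach is approached as far as the arm can. A call with a number of a shift or a turn outside -1 to 1 is refused whole. A call with a gripper value outside its range is refused whole. The fingers move at their own pace and stop on an object; FORCE is the grip in N (left out, the last holds). Time passes only in rows, so rows that repeat a pose let the fingers close. It gives the time, the measured TCP pose, the force, the opening and the grip force at its end, in the units of the state.
- status.get_obs(): the state, without advancing time (a new reading comes with each control period).
- vision.camera(name): name is "side" or "top" or "wrist"; returns a dict with "pixels" (384x512x3 uint8, red, green, blue), "K" (3x3 intrinsics, pixels), "R" (3x3) and "t" (3): a world point X has camera coordinates R X + t. Camera axes: x right, y down, z forward; pixel columns grow to the right and rows downward; lengths in m; the calibration is good to about 2 mm. The wrist camera is an equidistant fisheye: a pixel r from the principal point sees the ray r / f radians off the axis. A picture is of the moment at which its call begins. There is no depth.
- order.hand_in(): hands the job in; it is judged then, once.
Trained networks look in a picture, given as the dict that the camera call returned (one of the last four; its "shot" number tells which), for a name from the list of things; names that differ only in an ending like _2 or _b are one class to them, and where a whole thing is asked for, a point or a joint stands for the part that bears it (a point fixed in the world has none). Each returns a list of dicts, best first, with "score" (0 to 1); they miss things now and then, are a little off and sometimes report something else, mostly with a low value. They report only what shows in the picture. A call takes as long as a camera call.
- silhouettes(target, picture): "region" (384x512 bool, what is visible of it) and "extent" ([left, top, right, bottom] in pixels, round what is visible of it).
The state is a dict: "time_s": time; "qpos": joint angles; "joint_vel": joint speeds; "tau": joint torques, N m; "ee_pos": TCP position; "eef_rot": TCP orientation; "force": force on the tool from outside, world axes, zero at the start; "moment": the same for the moment, N m; "grip_width": finger opening in m; "grip_force": force on a finger pad.
Only numpy, scipy, OpenCV 4.12 (cv2) and the standard library are available. Lean on these libraries where they do the work, as an engineer would, in place of code of your own. Each camera call takes 0.05 s, during which the arm holds its last target. There are 200 camera calls.

## Working session

There is one attempt and no reset: what is moved stays moved. The work goes in short steps, Python scripts to look and compute and a shell command to move; the robot and the scene stay as the last step left them, time stands still between calls to the robot, and variables do not carry over. Pictures are saved under pics/ and viewed, at most 10 in all, crops included, and the job is handed in when it is done.

```bash
mkdir -p pics
cat > h.py <<'E'
import numpy as np, cv2
from station import status, vision, order, silhouettes
def snap(n,f=None):
    p=vision.camera(n)
    if f: cv2.imwrite('pics/'+f,p['pixels'][:,:,::-1])
    return p
def ray(p,uv):
    K,R,t=map(np.array,(p['K'],p['R'],p['t']))
    d=np.linalg.inv(K)@[uv[0],uv[1],1]
    return -R.T@t, R.T@d
def onz(p,uv,z):
    o,d=ray(p,uv); return o+d*(z-o[2])/d[2]
def proj(p,X):
    c=np.array(p['R'])@np.array(X)+np.array(p['t']); q=np.array(p['K'])@c; return q[:2]/q[2]
E
python3 - <<'E'
from h import *
a=snap('top','top1.png');b=snap('side','side1.png')
for n,p in(('top',a),('side',b)):
    print(n,np.round(p['K'],1).tolist(),np.round(p['R'],3).tolist(),np.round(p['t'],3).tolist())
    for k in ['clock_front','clock_cover','fresh_battery','spent_battery','battery_snaps','foot_top','bay_center','dowel_left','screwdriver','tumbler_a','screw_dish','brass_bowl','oil_lamp']:
        for s in silhouettes(k,p)[:2]:
            m=s['region']; ys,xs=np.nonzero(m)
            print(k,round(s['score'],2),s['extent'],round(xs.mean(),1),round(ys.mean(),1),m.sum(), np.round(onz(p,(xs.mean(),ys.mean()),0.01),3))
print(status.get_obs())
E
```

```text
top [[457.7, 0.0, 261.2], [0.0, 457.7, 192.5], [0.0, 0.0, 1.0]] [[-0.001, -1.0, 0.013], [-0.995, -0.001, -0.105], [0.105, -0.013, -0.994]] [-0.01, 0.589, 1.284]
clock_front 0.95 [307.4, 182.1, 358.3, 234.3] 331.9 206.9 1715 [ 0.549 -0.217  0.01 ]
clock_cover 0.88 [166.7, 181.9, 216.7, 231.9] 190.1 205.9 1773 [0.552 0.196 0.01 ]
fresh_battery 0.55 [168.1, 181.7, 219.5, 234.2] 190.0 206.1 1745 [0.551 0.196 0.01 ]
fresh_battery 0.44 [246.7, 175.1, 266.2, 184.4] 254.2 179.4 141 [0.63 0.01 0.01]
spent_battery 0.7 [253.4, 218.3, 273.0, 225.1] 264.1 220.9 149 [ 0.509 -0.019  0.01 ]
battery_snaps 0.59 [244.1, 172.7, 265.4, 185.4] 253.7 178.9 152 [0.631 0.011 0.01 ]
battery_snaps 0.43 [89.8, 168.3, 121.4, 196.6] 106.1 182.7 643 [0.62  0.441 0.01 ]
foot_top 0.62 [166.1, 183.7, 219.1, 233.4] 190.0 205.9 1732 [0.552 0.196 0.01 ]
foot_top 0.45 [304.5, 184.5, 359.2, 236.3] 332.0 207.0 1782 [ 0.549 -0.217  0.01 ]
bay_center 0.96 [306.1, 185.3, 361.7, 234.4] 332.0 207.2 1813 [ 0.548 -0.217  0.01 ]
dowel_left 0.87 [309.1, 187.9, 359.8, 233.4] 331.9 206.7 1676 [ 0.55  -0.217  0.01 ]
dowel_left 0.33 [3
[... 2344 characters left out ...]
41.7 118 [ 0.575 -0.431  0.01 ]
{'time_s': 1.4, 'qpos': array([-1.35564009e+00,  2.99934827e-01,  1.52097797e+00,  8.84614893e-06,
        1.32069758e+00, -6.65932063e-02]), 'joint_vel': array([-0.00017171, -0.00233177, -0.00034716, -0.00119122, -0.0007176 ,
        0.00218527]), 'tau': array([-4.86982190e-04, -5.31660819e+01, -3.52919948e+01,  7.08477013e-02,
        2.12994689e-02, -2.39022950e-05]), 'ee_pos': array([ 0.15292304, -0.52831264,  0.2054358 ]), 'eef_rot': array([-3.14157554e+00, -9.73117895e-06,  2.81747253e-01]), 'force': array([0.93274861, 0.32528824, 1.50664197]), 'moment': array([-0.00970256,  0.06656303, -0.02214009]), 'grip_force': 0.0, 'grip_width': 0.09387854928318133}
```

Run:
```python
import cv2
i=cv2.imread('pics/top1.png')[125:255,155:365]
cv2.imwrite('pics/c1.png',cv2.resize(i,None,fx=3.8,fy=3.8,interpolation=cv2.INTER_CUBIC))
```

```text
(no output)
```

View pics/c1.png

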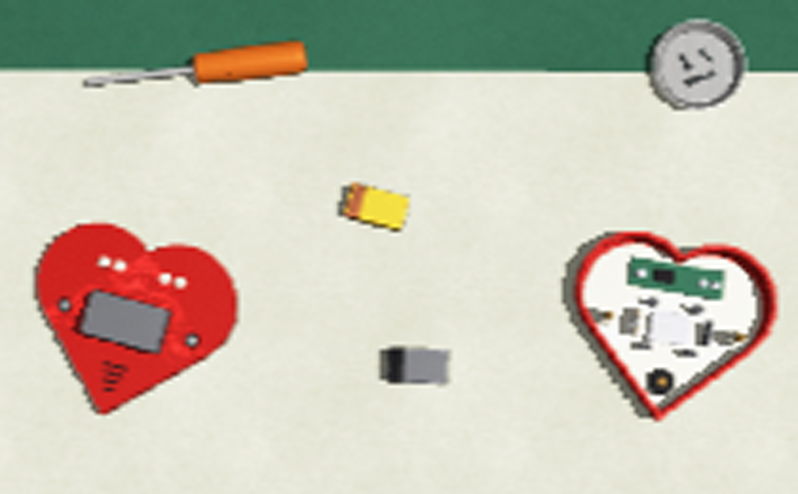

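```bash
cat >> h.py <<'E'
from scipy.spatial.transform import Rotation as Ro
def goal(pos,yawdeg):
    o=status.get_obs(); R=Ro.from_euler('xyz',o['eef_rot'])
    G=Ro.from_euler('xyz',[np.pi,0,np.radians(yawdeg)])
    s=R.inv().apply(np.array(pos)-o['ee_pos'])/.5; w=(R.inv()*G).as_rotvec()/(np.pi/2)
    print('t',o['time_s'],'goal',np.round(pos,4),yawdeg,'rows',np.round(s,4).tolist(),np.round(w,4).tolist())
def wproj(p,X):
    c=(np.array(p['R'])@np.atleast_2d(X).T).T+np.array(p['t']); K=np.array(p['K'])
    r=np.hypot(c[:,0],c[:,1]); th=np.arctan2(r,c[:,2])
    return np.c_[K[0,2]+K[0,0]*th*c[:,0]/r, K[1,2]+K[1,1]*th*c[:,1]/r]
def wonz(p,uv,z):
    K,R,t=map(np.array,(p['K'],p['R'],p['t'])); uv=np.atleast_2d(np.array(uv,float))
    a=(uv[:,0]-K[0,2])/K[0,0]; b=(uv[:,1]-K[1,2])/K[1,1]; th=np.hypot(a,b)
    d=np.c_[np.sin(th)*a/th,np.sin(th)*b/th,np.cos(th)]@R; o=-R.T@t
    return o+d*((z-o[2])/d[:,2])[:,None]
E
python3 -c "
from h import *
goal([.60,.01,.18],77)
p=snap('wrist'); print(np.round(p['K'],1).tolist()); o=status.get_obs()
print('cam in tool',Ro.from_euler('xyz',o['eef_rot']).inv().apply(-p['R'].T@p['t']-o['ee_pos']), np.round(p['R']@Ro.from_euler('xyz',o['eef_rot']).as_matrix(),2).tolist())
"
```

```text
t 1.4 goal [0.6  0.01 0.18] 77 rows [1.1582, -0.7856, 0.0509] [-0.0, -0.0, -0.6762]
[[297.3, 0.0, 255.6], [0.0, 297.3, 194.8], [0.0, 0.0, 1.0]]
cam in tool [ 0.06903485 -0.00056708 -0.17846802] [[-0.0, 1.0, 0.0], [-0.97, -0.0, -0.24], [-0.24, -0.0, 0.97]]
```

```bash
python3 -c "
from h import *
goal([.55,-.25,.16],81)"
```

```text
t 1.45 goal [ 0.55 -0.25  0.16] 81 rows [0.9176, -0.3138, 0.0909] [0.0, 0.0, -0.7206]
```

```bash
python3 -m pendant '[0.9176,-0.3138,0.0909,0,0,-0.7206,1, 0.9176,-0.3138,0.0909,0,0,-0.7206,1, 0.9176,-0.3138,0.0909,0,0,-0.7206,1, 0.9176,-0.3138,0.0909,0,0,-0.7206,1, 0.9176,-0.3138,0.0909,0,0,-0.7206,1, 0.9176,-0.3138,0.0909,0,0,-0.7206,1, 0.9176,-0.3138,0.0909,0,0,-0.7206,1, 0.9176,-0.3138,0.0909,0,0,-0.7206,1, 0.9176,-0.3138,0.0909,0,0,-0.7206,1, 0.9176,-0.3138,0.0909,0,0,-0.7206,1, 0.9176,-0.3138,0.0909,0,0,-0.7206,1, 0.9176,-0.3138,0.0909,0,0,-0.7206,1]'
python3 - <<'E'
from h import *
p=snap('wrist','w1.png'); np.save('w1.npy',p,allow_pickle=True)
print(status.get_obs()['joint_vel'].round(3))
goal([.60,-.02,.16],77)
E
```

```text
time_s: 2.65
ee_pos: [0.5501, -0.2496, 0.1596]
eef_rot: [-3.141, -0.0, 1.415]
force: [1.0, 0.5, -1.4]
grip_width: 0.0938
grip_force: 0.0
[-0.021 -0.012  0.007 -0.001 -0.001 -0.001]
t 2.7 goal [ 0.6  -0.02  0.16] 77 rows [0.4706, 0.0275, -0.0002] [-0.0003, 0.0, 0.0445]
```

View pics/w1.png

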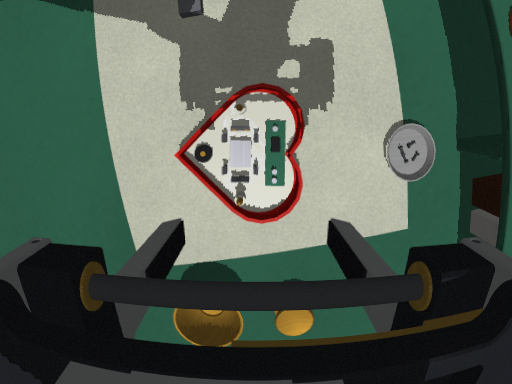

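```bash
python3 -m pendant '[0.47,0.0275,0,0,0,0.0445,1, 0.47,0.0275,0,0,0,0.0445,1, 0.47,0.0275,0,0,0,0.0445,1, 0.47,0.0275,0,0,0,0.0445,1, 0.47,0.0275,0,0,0,0.0445,1, 0.47,0.0275,0,0,0,0.0445,1, 0.47,0.0275,0,0,0,0.0445,1]'
python3 - <<'E'
from h import *
q=snap('wrist','w2.png'); np.save('w2.npy',q,allow_pickle=True)
p=np.load('w1.npy',allow_pickle=True).item()
f=wproj(q,[[.63,.01,.017]])[0]; print(f)
A=p['pixels'][80:228,170:310,::-1]; u,v=int(f[0]),int(f[1])
B=q['pixels'][v-40:v+40,u-40:u+40,::-1]
A=cv2.resize(A,None,fx=4,fy=4,interpolation=cv2.INTER_CUBIC);B=cv2.resize(B,(240,240),interpolation=cv2.INTER_CUBIC)
C=np.zeros((592,800,3),np.uint8);C[:,:560]=A;C[:240,560:]=B
cv2.imwrite('pics/c2.png',C); print(u-40,v-40)
for s in silhouettes('fresh_battery',q)[:2]:
    print(s['score'],s['extent'])
px=q['pixels'].astype(int); m=((px[:,:,0]>150)&(px[:,:,1]>120)&(px[:,:,2]<110)).astype(np.uint8)
m[:v-40]=0;m[v+40:]=0;m[:,:u-40]=0;m[:,u+40:]=0
print('yellow',cv2.minAreaRect(np.argwhere(m)[:,::-1].astype(np.float32)),m.sum())
E
```

```text
time_s: 3.4
ee_pos: [0.6001, -0.0208, 0.1603]
eef_rot: [3.141, 0.0, 1.344]
force: [-0.6, -0.6, -0.7]
grip_width: 0.0938
grip_force: 0.0
[276.36156012 153.22342257]
236 113
0.86 [263.5, 124.4, 289.9, 168.2]
yellow ((276.46307373046875, 154.5914306640625), (23.32948112487793, 30.69011688232422), 3.5763344764709473) 713
```

View pics/c2.png

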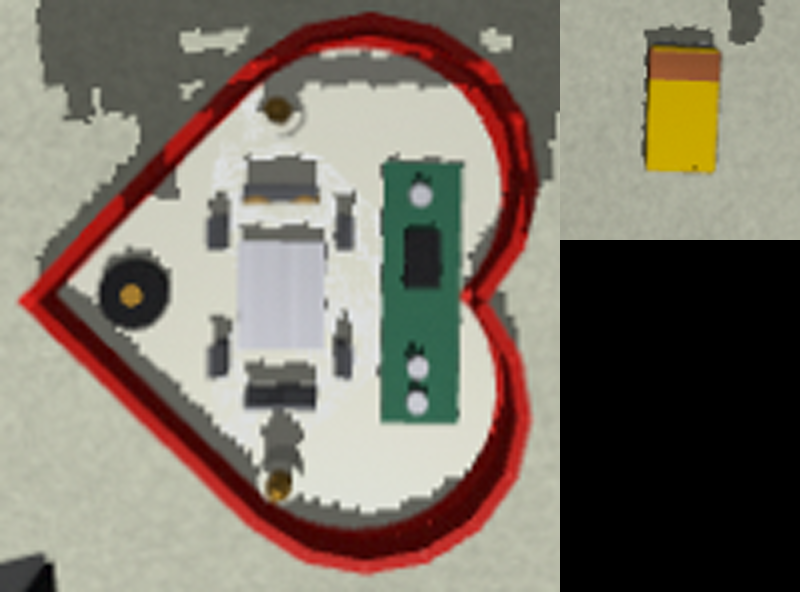

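Run:
```python
from h import *
p=np.load('w1.npy',allow_pickle=True).item();q=np.load('w2.npy',allow_pickle=True).item()
f=lambda l:[((x+.5)/4-.5+170,(y+.5)/4-.5+80) for x,y in l]
d=wonz(p,f([(278,109),(279,485)]),.037); print(d.round(4),np.linalg.norm(d[0]-d[1]))
y=d[0]-d[1]; yaw=np.arctan2(-y[0],y[1]);print('yaw',np.degrees(yaw)); c=d.mean(0)[:2]; print('bay',c)
ex=np.array([np.cos(yaw),np.sin(yaw)]);ey=np.array([-ex[1],ex[0]]); o=c-.008*ex; print('origin',o)
for n,uv,z in [('point',(20,299),.024),('notch',(483,297),.024),('ribs',(219,228),.021),('r',(345,222),.021),('r',(219,350),.021),('r',(345,350),.021),('plate',(282,294),.013),('endcontact',(281,190),.021),('endlow',(281,385),.021),('lobeT',(370,14),.024),('lobeB',(366,572),.024)]:
    w=wonz(p,f([uv]),z)[0][:2]-o; print(n,(np.array([w@ex,w@ey])*1000).round(1))
g=lambda l:[((x-560+.5)/3-.5+236,(y+.5)/3-.5+113) for x,y in l]
b=wonz(q,g([(651,47),(721,50),(716,173),(645,170)]),.017);print(b.round(4),'c',b.mean(0))
v=(b[0]+b[1]-b[2]-b[3])/2; print('len',np.linalg.norm(v),'w',np.linalg.norm(b[1]-b[0]),'yaw',np.degrees(np.arctan2(-v[0],v[1])))
c=b.mean(0); goal([c[0],c[1],.1],90+np.degrees(np.arctan2(-v[0],v[1])))
```

```text
[[ 0.5468 -0.162   0.037 ]
 [ 0.5311 -0.2579  0.037 ]] 0.09715560399981958
yaw -9.292061488581398
bay [ 0.53895334 -0.20994665]
origin [ 0.53105831 -0.20865491]
point [-63.2  -0.4]
notch [61.7 -0.1]
ribs [-8.6 17.7]
r [24.9 19.3]
r [ -8.9 -15.2]
r [ 25.1 -15.2]
plate [ 7.8 -0.9]
endcontact [ 7.9 27.8]
endlow [  7.8 -24.8]
lobeT [31.1 74.7]
lobeB [ 31.3 -77.1]
[[ 0.625   0.0389  0.017 ]
 [ 0.6494  0.0324  0.017 ]
 [ 0.6381 -0.0112  0.017 ]
 [ 0.613  -0.0043  0.017 ]] c [0.63137236 0.01393996 0.017     ]
len 0.04492767904730441 w 0.02521604114034506 yaw -15.040869934269853
t 3.5 goal [0.6314 0.0139 0.1   ] 74.95913006573015 rows [0.0837, 0.0448, 0.1204] [0.0001, 0.0001, 0.0214]
```

```bash
python3 -m pendant '[0.0837,0.0448,0.12,0,0,0.0214,0.3, 0.0837,0.0448,0.12,0,0,0.0214,0.3, 0.0837,0.0448,0.12,0,0,0.0214,0.3, 0.0837,0.0448,0.18,0,0,0.0214,0.3, 0.0837,0.0448,0.24,0,0,0.0214,0.3, 0.0837,0.0448,0.28,0,0,0.0214,0.3, 0.0837,0.0448,0.313,0,0,0.0214,0.3, 0.0837,0.0448,0.313,0,0,0.0214,-1, 0.0837,0.0448,0.313,0,0,0.0214,-1, 0.0837,0.0448,0.313,0,0,0.0214,-1, 0.0837,0.0448,0.313,0,0,0.0214,-1, 0.0837,0.0448,0.313,0,0,0.0214,-1]' 15
```

```text
time_s: 4.7
ee_pos: [0.632, 0.0157, 0.0043]
eef_rot: [3.14, -0.0, 1.31]
force: [-0.9, -0.6, 4.4]
grip_width: 0.0261
grip_force: 15.0
```

```bash
python3 -c "
from h import *
goal([.632,.0157,.1],75); goal([.539,-.210,.085],80.7)"
```

```text
t 4.7 goal [0.632  0.0157 0.1   ] 75 rows [0.0001, 0.0003, -0.1914] [0.0007, -0.0002, 0.0008]
t 4.7 goal [ 0.539 -0.21   0.085] 80.7 rows [-0.484, -0.0632, -0.1616] [0.0007, -0.0001, -0.0625]
```

```bash
python3 -m pendant '[0,0,-0.1,0,0,0,-1, 0,0,-0.17,0,0,0,-1, -0.1,-0.013,-0.17,0,0,-0.02,-1, -0.2,-0.026,-0.17,0,0,-0.04,-1, -0.3,-0.04,-0.17,0,0,-0.0625,-1, -0.4,-0.052,-0.165,0,0,-0.0625,-1, -0.484,-0.063,-0.1616,0,0,-0.0625,-1, -0.484,-0.063,-0.1616,0,0,-0.0625,-1, -0.484,-0.063,-0.1616,0,0,-0.0625,-1, -0.484,-0.063,-0.1616,0,0,-0.0625,-1]'
python3 - <<'E'
from h import *
p=snap('wrist','w3.png'); np.save('w3.npy',p,allow_pickle=True)
A=p['pixels'][90:290,130:390,::-1]
cv2.imwrite('pics/c3.png',cv2.resize(A,None,fx=3,fy=3,interpolation=cv2.INTER_CUBIC))
E
```

```text
time_s: 5.7
ee_pos: [0.5392, -0.2092, 0.0845]
eef_rot: [3.141, -0.0, 1.409]
force: [0.5, -0.5, -1.1]
grip_width: 0.0257
grip_force: 15.0
```

View pics/c3.png

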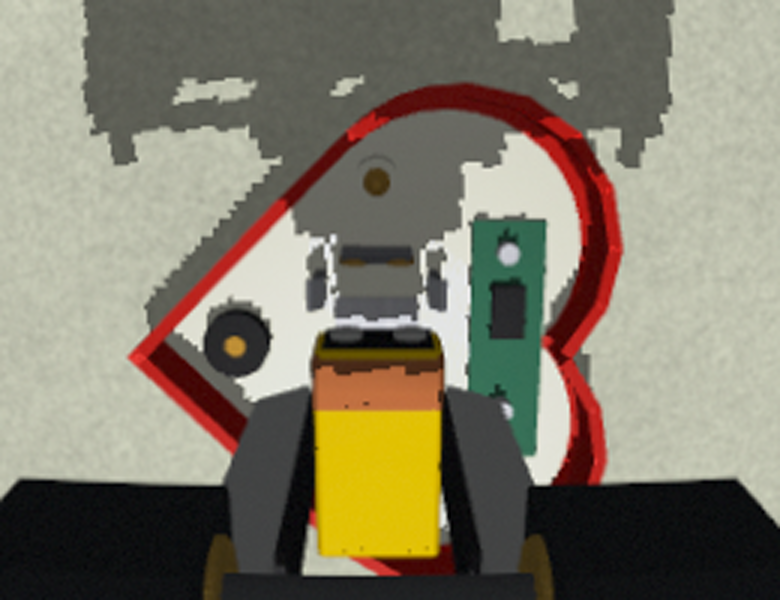

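Run:
```python
from h import *
p=np.load('w3.npy',allow_pickle=True).item()
f=lambda l:[((x+.5)/3-.5+130,(y+.5)/3-.5+90) for x,y in l]
c=np.array([.53895,-.20995]);yaw=np.radians(-9.3)
ex=np.array([np.cos(yaw),np.sin(yaw)]);ey=np.array([-ex[1],ex[0]]); o=c-.008*ex
for n,uv,z in [('dowel',(376,181),.037),('point',(132,356),.024),('notch',(577,357),.024),('rib L top',(317,245),.021),('ribL bot',(317,310),.021),('rib R',(437,245),.021),('rR bot',(437,310),.021),('endinner',(376,264),.021),('lobeT',(462,86),.024),
 ('batt top snap end',(378,364),.0845+.013),('batt tail top',(378,556),.0975)]:
    w=wonz(p,f([uv]),z)[0][:2]-o; print(n,(np.array([w@ex,w@ey])*1000).round(1))
print('tool',((status.get_obs()['ee_pos'][:2]-o)@np.c_[ex,ey]*1000).round(1))
goal([.539,-.21,.02],80.7)
```

```text
dowel [ 7.4 49.8]
point [-62.6  -0.5]
notch [64.4 -0.7]
rib L top [-8.9 30.7]
ribL bot [-9.1 12.3]
rib R [24.1 30.7]
rR bot [24.4 12.3]
endinner [ 7.4 25.3]
lobeT [30.2 74.3]
batt top snap end [ 7.9 19.9]
batt tail top [  7.9 -22.5]
tool [8.2 1. ]
t 5.75 goal [ 0.539 -0.21   0.02 ] 80.7 rows [-0.0022, -0.0003, 0.1288] [0.0001, -0.0001, 0.0008]
```

```bash
python3 -m pendant '[0.001,0.0005,0.05,0,0,0,-1, 0.001,0.0005,0.09,0,0,0,-1, 0.001,0.0005,0.105,0,0,0,-1, 0.001,0.0005,0.116,0,0,0,-1, 0.001,0.0005,0.124,0,0,0,-1, 0.001,0.0005,0.13,0,0,0,-1, 0.001,0.0005,0.133,0,0,0,-1, 0.001,0.0005,0.133,0,0,0,-1]'
```

```text
time_s: 6.55
ee_pos: [0.5393, -0.2096, 0.018]
eef_rot: [3.141, 0.0, 1.408]
force: [0.4, 0.2, -0.3]
grip_width: 0.0257
grip_force: 15.0
```

```bash
python3 -m pendant '[0,0,0.001,0,0,0,-1, 0,0,0.002,0,0,0,-1, 0,0,0.002,0,0,0,-0.28, 0,0,0.002,0,0,0,-0.28, 0,0,0.002,0,0,0,-0.28, 0,0,-0.01,0,0,0,-0.28, 0,0,-0.05,0,0,0,-0.28, 0,0,-0.12,0,0,0,-0.28, -0.06,0,-0.18,0,0,0,-0.28, -0.06,0,-0.18,0,0,0,-0.28, -0.06,0,-0.18,0,0,0,-0.28]'
python3 - <<'E'
from h import *
p=snap('wrist','w4.png'); np.save('w4.npy',p,allow_pickle=True)
A=p['pixels'][80:280,140:380,::-1]
cv2.imwrite('pics/c4.png',cv2.resize(A,None,fx=3,fy=3,interpolation=cv2.INTER_CUBIC))
goal([.48,.05,.19],80); goal([.552,.13,.19],75); print(status.get_obs()['ee_pos'])
E
```

```text
time_s: 7.65
ee_pos: [0.5343, -0.2394, 0.1082]
eef_rot: [3.141, 0.0, 1.407]
force: [0.1, 0.6, -1.1]
grip_width: 0.0339
grip_force: 0.0
t 7.7 goal [0.48 0.05 0.19] 80 rows [0.5526, -0.2002, -0.1652] [-0.0005, -0.0002, 0.0075]
t 7.7 goal [0.552 0.13  0.19 ] 75 rows [0.7338, -0.084, -0.1652] [-0.0005, -0.0002, 0.063]
[ 0.53394282 -0.23881055  0.10721153]
```

View pics/c4.png

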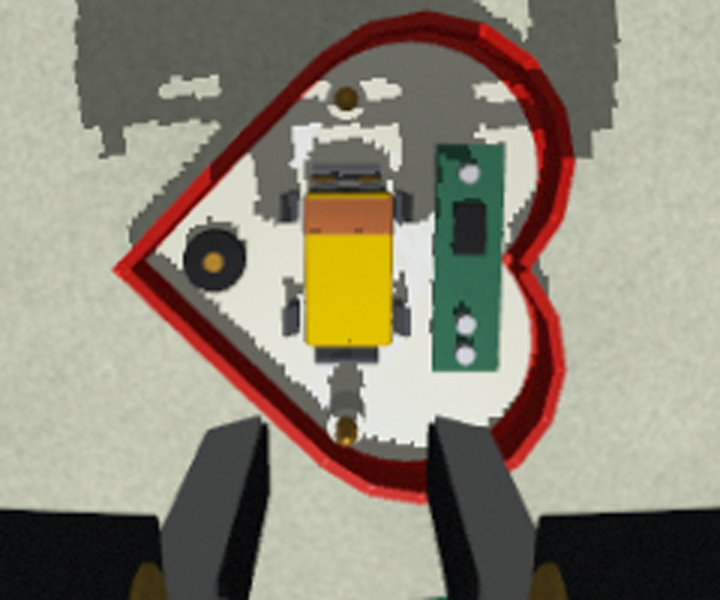

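```bash
python3 -m pendant '[0.1,-0.01,-0.1652,0,0,0.03,0.5, 0.7338,-0.084,-0.1652,0,0,0.063,0.5, 0.7338,-0.084,-0.1652,0,0,0.063,0.5, 0.7338,-0.084,-0.1652,0,0,0.063,0.5, 0.7338,-0.084,-0.1652,0,0,0.063,0.5, 0.7338,-0.084,-0.1652,0,0,0.063,0.5, 0.7338,-0.084,-0.1652,0,0,0.063,0.5, 0.7338,-0.084,-0.1652,0,0,0.063,0.5, 0.7338,-0.084,-0.1652,0,0,0.063,0.5, 0.7338,-0.084,-0.1652,0,0,0.063,0.5, 0.7338,-0.084,-0.1652,0,0,0.063,0.5]'
python3 - <<'E'
from h import *
q=snap('wrist','w5.png'); np.save('w5.npy',q,allow_pickle=True)
u,v=map(int,wproj(q,[[.552,.196,.021]])[0]); print(u,v)
A=q['pixels'][max(v-90,0):v+90,u-100:u+100,::-1]; print(max(v-90,0),u-100)
cv2.imwrite('pics/c5.png',cv2.resize(A,None,fx=3.3333,fy=3.3333,interpolation=cv2.INTER_CUBIC))
p=np.load('w4.npy',allow_pickle=True).item()
f=lambda l:[((x+.5)/3-.5+140,(y+.5)/3-.5+80) for x,y in l]
d=wonz(p,f([(346,98),(345,430)]),.037); print(d.round(4),np.linalg.norm(d[0]-d[1]))
y=d[0]-d[1]; yaw=np.arctan2(-y[0],y[1]);print('yaw',np.degrees(yaw)); c=d.mean(0)[:2]; print('bay',c)
ex=np.array([np.cos(yaw),np.sin(yaw)]);ey=np.array([-ex[1],ex[0]]); o=c-.008*ex; print('origin',o)
for n,uv,z in [('point',(114,268),.024),('notch',(525,261),.024),('lobeT',(428,12),.024),('lobeB',(424,501),.024),('b',(306,192),.03),('b',(392,192),.03),('b',(392,346),.03),('b',(304,345),.03)]:
    w=wonz(p,f([uv]),z)[0][:2]-o; print(n,(np.array([w@ex,w@ey])*1000).round(1))
E
```

```text
time_s: 8.8
ee_pos: [0.5518, 0.1291, 0.1895]
eef_rot: [-3.14, 0.001, 1.309]
force: [1.0, -0.9, 0.5]
grip_width: 0.0703
grip_force: 0.0
241 127
37 141
[[ 0.5463 -0.1619  0.037 ]
 [ 0.5303 -0.2568  0.037 ]] 0.0962413310472421
yaw -9.60842838167794
bay [ 0.5382863  -0.20934322]
origin [ 0.53039853 -0.20800791]
point [-62.5  -1.5]
notch [62.   0.8]
lobeT [31.7 74.5]
lobeB [ 33.4 -76.9]
b [-3.4 21.3]
b [21.3 21.4]
b [ 21.9 -24.2]
b [ -4.2 -24. ]
```

View pics/c5.png

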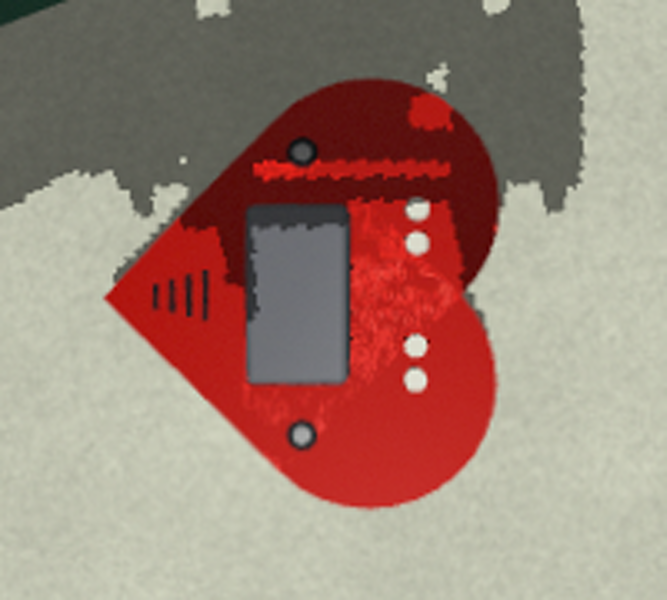

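Run:
```python
from h import *
p=np.load('w5.npy',allow_pickle=True).item()
s=3.3333
f=lambda l:[((x+.5)/s-.5+141,(y+.5)/s-.5+37) for x,y in l]
d=wonz(p,f([(301.5,152),(301.5,434.5)]),.021); print(d.round(4),np.linalg.norm(d[0]-d[1]))
y=d[0]-d[1]; yaw=np.arctan2(-y[0],y[1]);print('yaw',np.degrees(yaw)); c=d.mean(0)[:2]; print('foot',c)
ex=np.array([np.cos(yaw),np.sin(yaw)]);ey=np.array([-ex[1],ex[0]]); o=c-.008*ex
for n,uv,z in [('point',(105,297),.021),('notch',(465,292),.021),('lobeT',(372,79),.021),('lobeB',(370,508),.021),('foot',(247,206),.043),('foot',(349,206),.043),('f',(248,384),.043),('f',(348,383),.043)]:
    w=wonz(p,f([uv]),z)[0][:2]-o; print(n,(np.array([w@ex,w@ey])*1000).round(1))
goal([c[0],c[1],.1],90+np.degrees(yaw))
```

```text
[[0.5544 0.2501 0.021 ]
 [0.5278 0.1539 0.021 ]] 0.09979298025567325
yaw -15.443210228645023
foot [0.54107478 0.202008  ]
point [-62.5   0.2]
notch [65.   0.9]
lobeT [32.2 76.1]
lobeB [ 32.4 -76.4]
foot [-7.9 29.2]
foot [25.4 28.8]
f [ -7.8 -29.7]
f [ 25.3 -29.4]
t 8.85 goal [0.5411 0.202  0.1   ] 74.55678977135497 rows [0.136, -0.0588, 0.1794] [-0.0007, 0.0004, 0.0045]
```

```bash
python3 -m pendant '[0.136,-0.058,0.08,0,0,0.003,0.5, 0.136,-0.058,0.179,0,0,0.003,0.5, 0.136,-0.058,0.2,0,0,0.003,0.5, 0.136,-0.058,0.25,0,0,0.003,0.5, 0.136,-0.058,0.3,0,0,0.003,0.5, 0.136,-0.058,0.325,0,0,0.003,0.5, 0.136,-0.058,0.333,0,0,0.003,0.5, 0.136,-0.058,0.333,0,0,0.003,-1, 0.136,-0.058,0.333,0,0,0.003,-1, 0.136,-0.058,0.333,0,0,0.003,-1, 0.136,-0.058,0.333,0,0,0.003,-1]' 40
python3 -c "
from h import *
goal([.5387,-.2105,.12],80.9)"
```

```text
time_s: 9.95
ee_pos: [0.5421, 0.203, 0.0247]
eef_rot: [3.141, -0.001, 1.305]
force: [-0.2, 0.3, -0.1]
grip_width: 0.0416
grip_force: 0.0
t 9.95 goal [ 0.5387 -0.2105  0.12  ] 80.9 rows [-0.7995, 0.2111, -0.191] [0.0007, -0.0004, -0.0683]
```

```bash
python3 -m pendant '[0,0,0,0,0,0,-1, 0,0,0,0,0,0,-1, 0,0,0,0,0,0,-1, 0,0,-0.06,0,0,0,-1, 0,0,-0.12,0,0,0,-1, 0,0,-0.19,0,0,0,-1, 0,0,-0.19,0,0,0,-1]' 40
python3 - <<'E'
from h import *
goal([.5387,-.2105,.12],80.7)
E
```

```text
time_s: 10.65
ee_pos: [0.5435, 0.2034, 0.1233]
eef_rot: [3.136, -0.004, 1.305]
force: [1.2, 0.3, -2.1]
grip_width: 0.0339
grip_force: 40.0
t 10.65 goal [ 0.5387 -0.2105  0.12  ] 80.7 rows [-0.8013, 0.2084, 0.0049] [0.0038, -0.0021, -0.0661]
```

```bash
python3 -m pendant '[-0.05,0.013,0,0.002,-0.001,-0.01,-1, -0.13,0.034,0,0.0038,-0.002,-0.02,-1, -0.22,0.057,0,0.0038,-0.002,-0.03,-1, -0.31,0.081,0,0.0038,-0.002,-0.045,-1, -0.4,0.104,0,0.0038,-0.002,-0.066,-1, -0.49,0.127,0,0.0038,-0.002,-0.066,-1, -0.58,0.151,0,0.0038,-0.002,-0.066,-1, -0.67,0.174,0,0.0038,-0.002,-0.066,-1, -0.76,0.198,0.003,0.0038,-0.002,-0.066,-1, -0.8013,0.2084,0.0049,0.0038,-0.002,-0.066,-1, -0.8013,0.2084,0.0049,0.0038,-0.002,-0.066,-1]' 40
python3 - <<'E'
from h import *
p=snap('wrist','w6.png'); np.save('w6.npy',p,allow_pickle=True)
s=snap('side','s6.png'); np.save('s6.npy',s,allow_pickle=True)
A=cv2.resize(p['pixels'][20:300,100:420,::-1],None,fx=2,fy=2,interpolation=cv2.INTER_CUBIC)
A=cv2.resize(p['pixels'][40:290,115:405,::-1],(580,500),interpolation=cv2.INTER_CUBIC)
u,v=map(int,proj(s,[.53,-.21,.06])); print(u,v)
B=cv2.resize(s['pixels'][v-35:v+35,u-27:u+28,::-1],(220,280),interpolation=cv2.INTER_CUBIC)
C=np.zeros((500,800,3),np.uint8);C[:,:580]=A;C[:280,580:]=B
cv2.imwrite('pics/c6.png',C); o=status.get_obs(); print(o['ee_pos'],o['eef_rot'],o['joint_vel'].round(3))
E
```

```text
time_s: 11.75
ee_pos: [0.536, -0.2135, 0.115]
eef_rot: [-3.134, 0.003, 1.405]
force: [-0.2, 0.4, -0.6]
grip_width: 0.0341
grip_force: 40.0
281 161
[ 0.53649509 -0.21069974  0.11548887] [-3.13404787e+00  2.23354187e-03  1.40775099e+00] [ 0.026 -0.012  0.004 -0.001  0.002  0.001]
```

View pics/c6.png

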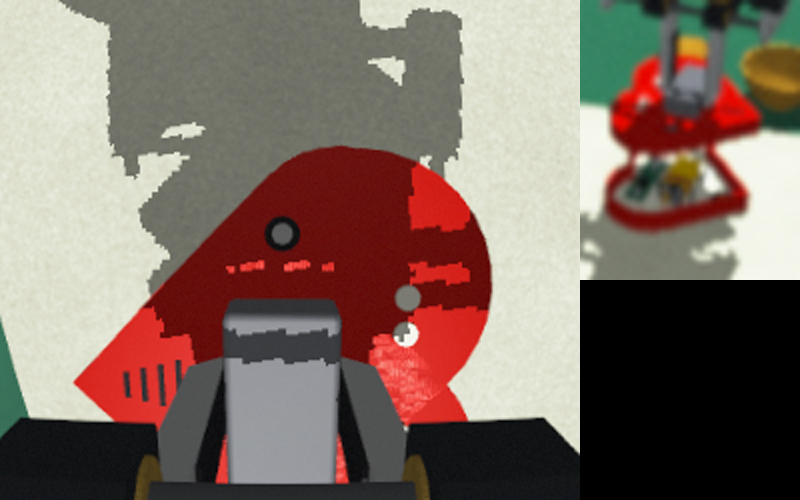

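```bash
python3 -m pendant '[0,0,0,0,0,0,-1, 0,0,0,0,0,0,-1, 0,0,0,0,0,0,-1]'
python3 - <<'E'
from h import *
p=np.load('w6.npy',allow_pickle=True).item()
f=lambda l:[((x+.5)/2-.5+115,(y+.5)/2-.5+40) for x,y in l]
q=snap('wrist'); o=status.get_obs(); print(o['ee_pos'],o['eef_rot'],o['force'])
# left well via dark ring in new picture
g=cv2.cvtColor(q['pixels'],cv2.COLOR_RGB2GRAY)
u,v=f([(282,233)])[0]; 
h=cv2.HoughCircles(cv2.resize(g[int(v)-20:int(v)+20,int(u)-20:int(u)+20],None,fx=4,fy=4,interpolation=cv2.INTER_CUBIC),cv2.HOUGH_GRADIENT,1,200,param1=80,param2=10,minRadius=20,maxRadius=50)
print('well px',u,v,h, None if h is None else (h[0,0,:2]+.5)/4-.5+[int(u)-20,int(v)-20])
R=Ro.from_euler('xyz',[np.pi,0,o['eef_rot'][2]])
uv=(h[0,0,:2]+.5)/4-.5+[int(u)-20,int(v)-20] if h is not None else (u,v)
for P in (uv,(u,v)):
  w=wonz(q,[P],o['ee_pos'][2]-.002)[0]; print('well world',w,'tool',R.inv().apply(w-o['ee_pos'])*1000)
for n,c in [('point',(73,382)),('lobeT',(340,147))]:
  w=wonz(q,f([c]),o['ee_pos'][2]-.002)[0]; print(n,w,R.inv().apply(w-o['ee_pos'])*1000)
goal([.5387,-.2105,.08],80.7)
E
```

```text
time_s: 12.15
ee_pos: [0.5371, -0.2103, 0.1165]
eef_rot: [-3.136, 0.003, 1.41]
force: [-0.2, -0.6, -0.9]
grip_width: 0.0339
grip_force: 40.0
[ 0.53706455 -0.21039933  0.11652965] [-3.13559547e+00  2.84176515e-03  1.40937909e+00] [ 0.94046179 -0.36492614 -1.61581836]
well px 255.75 156.25 [[[84.5 82.5 21.1]]] [255.75 156.25]
well world [ 0.54483244 -0.16158088  0.11452965] tool [49.43227279 -0.17905473  2.        ]
well world [ 0.54483244 -0.16158088  0.11452965] tool [49.43227279 -0.17905473  2.        ]
point [ 0.46691104 -0.19892079  0.11452965] [ 5.44524244e-02 -7.10863534e+01  2.00000000e+00]
lobeT [ 0.56626468 -0.13841857  0.11452965] [75.73800661 17.25199715  2.        ]
t 12.2 goal [ 0.5387 -0.2105  0.08  ] 80.7 rows [0.0005, 0.0037, 0.073] [-0.0038, 0.0018, 0.0006]
```

```bash
python3 -m pendant '[0.0003,0.0036,0.03,-0.0038,0.0018,0,-1, 0.0003,0.0036,0.07,-0.0038,0.0018,0,-1, 0.0003,0.0036,0.095,-0.0038,0.0018,0,-1, 0.0003,0.0036,0.105,-0.0038,0.0018,0,-1, 0.0003,0.0036,0.105,-0.0038,0.0018,0,-1, 0.0003,0.0036,0.105,-0.0038,0.0018,0,-1]' 50
python3 - <<'E'
from h import *
s=snap('side'); q=snap('wrist');o=status.get_obs(); print(o['ee_pos'],o['eef_rot'],o['force'],o['moment'])
A=cv2.resize(q['pixels'][60:260,120:390,::-1],(540,400),interpolation=cv2.INTER_CUBIC)
u,v=map(int,proj(s,[.53,-.21,.03]))
B=cv2.resize(s['pixels'][v-33:v+33,u-26:u+26,::-1],(260,330),interpolation=cv2.INTER_CUBIC)
C=np.zeros((400,800,3),np.uint8);C[:,:540]=A;C[:330,540:]=B
cv2.imwrite('pics/c7.png',C)
E
```

```text
time_s: 12.8
ee_pos: [0.5387, -0.2114, 0.0646]
eef_rot: [3.141, 0.0, 1.408]
force: [-0.2, -0.2, -1.3]
grip_width: 0.0336
grip_force: 50.0
[ 0.53873183 -0.21146888  0.06475429] [3.14056120e+00 3.19257107e-04 1.40836621e+00] [-0.18140546 -0.25665077 -1.32634574] [-0.0550913  -0.04303283 -0.00502574]
```

View pics/c7.png

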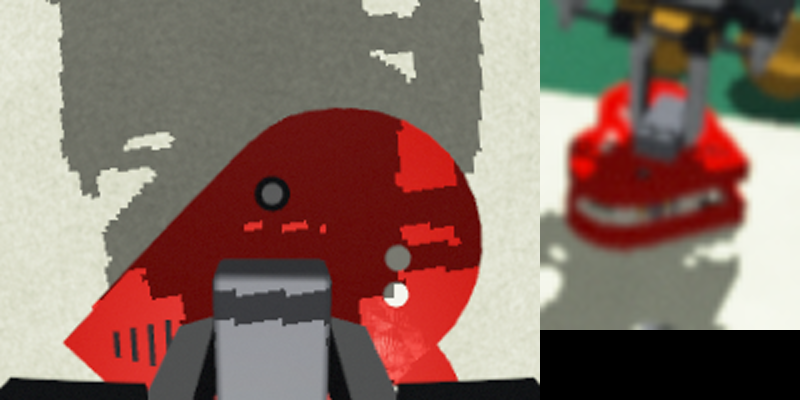

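```bash
python3 -m pendant '[0.0016,0,0.004,0,0,0,-1, 0.0016,0,0.008,0,0,0,-1, 0.0016,0,0.011,0,0,0,-1, 0.0016,0,0.014,0,0,0,-1, 0.0016,0,0.017,0,0,0,-1, 0.0016,0,0.02,0,0,0,-1, 0.0016,0,0.02,0,0,0,-1]' 50
python3 -c "
from h import *
o=status.get_obs();print(o['ee_pos'],o['eef_rot'],o['force'],o['moment'])"
```

```text
time_s: 13.6
ee_pos: [0.5384, -0.2105, 0.0537]
eef_rot: [-3.141, -0.0, 1.408]
force: [0.1, -0.2, -0.9]
grip_width: 0.0332
grip_force: 50.0
[ 0.53840333 -0.21049113  0.05369562] [-3.14112037e+00 -9.36952312e-05  1.40839851e+00] [ 0.06748506 -0.1593097  -0.86328066] [-0.04442841 -0.09258109  0.02348111]
```

```bash
python3 -m pendant '[0,0,0.003,0,0,0,-1, 0,0,0.005,0,0,0,-1, 0,0,0.007,0,0,0,-1, 0,0,0.009,0,0,0,-1, 0,0,0.01,0,0,0,-1, 0,0,0.01,0,0,0,-1]' 60
python3 -c "
from h import *
o=status.get_obs();print(o['ee_pos'],o['eef_rot'],o['force'],o['moment'])"
```

```text
time_s: 14.2
ee_pos: [0.5386, -0.2106, 0.0492]
eef_rot: [3.141, 0.0, 1.408]
force: [-1.7, 0.9, 4.7]
grip_width: 0.0335
grip_force: 60.0
[ 0.53857434 -0.2105842   0.04915123] [3.14148015e+00 1.15307175e-04 1.40838394e+00] [-1.74983059  0.86559661  4.73909352] [0.10467857 0.36284718 0.0080308 ]
```

Spring contact has begun (about 5.5 N), as expected. Continue slowly.

```bash
python3 -m pendant '[0,0,0.001,0,0,0,-1, 0,0,0.002,0,0,0,-1, 0,0,0.003,0,0,0,-1, 0,0,0.003,0,0,0,-1]' 60; python3 -m pendant '[0,0,0.001,0,0,0,-1, 0,0,0.0015,0,0,0,-1, 0,0,0.0015,0,0,0,-1]' 60
```

```text
time_s: 14.6
ee_pos: [0.5386, -0.2106, 0.0483]
eef_rot: [3.141, 0.0, 1.408]
force: [-7.6, 1.8, 12.1]
grip_width: 0.0334
grip_force: 60.0
time_s: 14.9
ee_pos: [0.5386, -0.2106, 0.0483]
eef_rot: [3.141, 0.0, 1.408]
force: [-9.9, 4.0, 20.0]
grip_width: 0.0335
grip_force: 60.0
```

```bash
python3 -m pendant '[0,-0.001,0,0,0,0,-1, 0,-0.0015,0,0,0,0,-1, 0,-0.0015,0,0,0,0,-1]' 60
python3 - <<'E'
from h import *
s=snap('side'); t=snap('top');o=status.get_obs(); print(o['ee_pos'],o['eef_rot'],o['force'],o['moment'])
u,v=map(int,proj(s,[.53,-.21,.03]))
B=cv2.resize(s['pixels'][v-33:v+33,u-26:u+26,::-1],(416,528),interpolation=cv2.INTER_CUBIC)
u,v=map(int,proj(t,[.53,-.21,.03]))
A=cv2.resize(t['pixels'][v-33:v+33,u-24:u+24,::-1],(384,528),interpolation=cv2.INTER_CUBIC)
cv2.imwrite('pics/c8.png',np.hstack([B,A]))
E
```

```text
time_s: 15.2
ee_pos: [0.5386, -0.2106, 0.0483]
eef_rot: [3.139, 0.0, 1.408]
force: [-1.8, 2.9, 17.2]
grip_width: 0.0334
grip_force: 60.0
[ 0.53858314 -0.21060145  0.04829899] [3.13936404e+00 4.60420869e-04 1.40847506e+00] [-2.48049497  2.1591677  16.87556124] [0.51266415 0.804544   0.00874457]
```

View pics/c8.png

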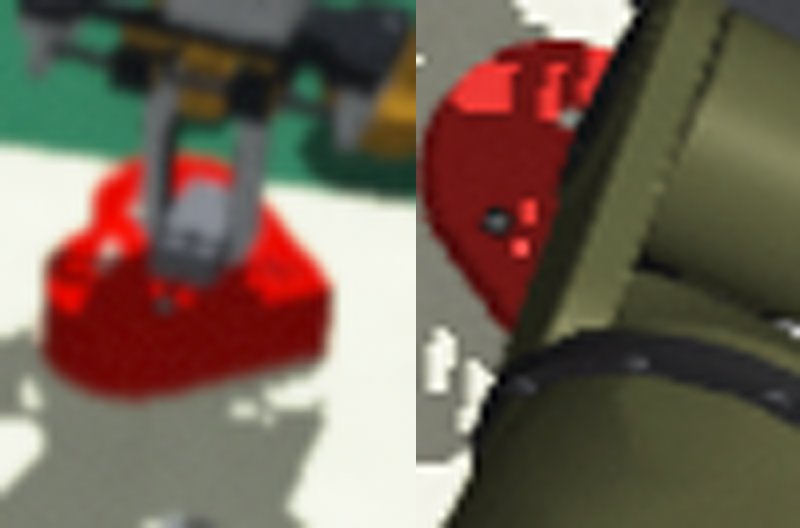

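```bash
python3 -m pendant '[0.0003,-0.0004,0.0004,0,0,0,-1, 0.0003,-0.0004,0.0005,0,0,0,-1, 0.0003,-0.0004,0.0005,0,0,0,-1, 0.0003,-0.0004,0.0005,0,0,0,-1, 0.0003,-0.0004,0.0005,0,0,0,-1, 0.0003,-0.0004,0.0005,0,0,0,-1]' 60
python3 -c "
from h import *
o=status.get_obs();print(o['ee_pos'],o['eef_rot'],o['force'],o['moment'])"
```

```text
time_s: 15.9
ee_pos: [0.5386, -0.2106, 0.0483]
eef_rot: [3.139, 0.001, 1.408]
force: [-2.3, 2.7, 17.7]
grip_width: 0.0332
grip_force: 60.0
[ 0.53856639 -0.21058499  0.04831493] [3.13884312e+00 7.49911541e-04 1.40849980e+00] [-2.32080856  2.67623471 17.71099631] [ 0.39613902  0.88357553 -0.02893704]
```

```bash
python3 -m pendant '[0.0003,-0.0004,0.0008,0,0,0,-1, 0.0003,-0.0004,0.0014,0,0,0,-1, 0.0003,-0.0004,0.0014,0,0,0,-1, 0.0003,-0.0004,0.0014,0,0,0,-1]' 60
python3 - <<'E'
from h import *
o=status.get_obs();print(o['ee_pos'],o['eef_rot'],o['force'],o['moment'])
s=snap('side');u,v=map(int,proj(s,[.53,-.21,.03]))
X=s['pixels'][v-33:v+33,u-26:u+26].astype(int)
# red column heights vs predicted wall height at the nearest lobe flank
yaw=np.radians(-9.3);ex=np.array([np.cos(yaw),np.sin(yaw)]);ey=np.array([-ex[1],ex[0]]);O=np.array([.5387,-.2105])-.008*ex
for lx,ly in [(32,77),(-64,0),(10,66)]:
    P=O+(lx*ex+ly*ey)/1000; a=proj(s,[*P,0]);b=proj(s,[*P,.045]);print((lx,ly),'base',a-[u-26,v-33],'top',b-[u-26,v-33])
    c=int(round((a[0]+b[0])/2));print([tuple(int(k) for k in s['pixels'][r,c]) for r in range(int(b[1])-4,int(a[1])+5)])
E
```

```text
time_s: 16.3
ee_pos: [0.5386, -0.2106, 0.0483]
eef_rot: [3.138, 0.001, 1.408]
force: [-4.5, 1.4, 25.2]
grip_width: 0.0333
grip_force: 60.0
[ 0.53859535 -0.21057789  0.04827404] [3.13819257e+00 1.04956204e-03 1.40844634e+00] [-4.50831373  1.42115662 25.19383236] [ 0.48395107  1.41197372 -0.01460896]
(32, 77) base [11.32499246 48.92492954] top [11.66589564 39.8138797 ]
[(145, 11, 6), (139, 4, 3), (123, 8, 4), (112, 3, 3), (110, 6, 6), (107, 7, 4), (109, 6, 5), (109, 8, 5), (108, 8, 4), (108, 4, 5), (108, 5, 3), (108, 6, 1), (108, 15, 9), (112, 42, 36), (117, 86, 75), (122, 118, 105), (122, 123, 110), (122, 125, 111)]
(-64, 0) base [40.68980011 43.88059166] top [41.61183338 34.83926123]
[(244, 246, 236), (244, 246, 235), (244, 243, 232), (244, 238, 225), (240, 219, 197), (227, 171, 151), (185, 138, 119), (169, 132, 116), (175, 139, 121), (179, 142, 124), (186, 152, 135), (201, 175, 156), (215, 196, 175), (217, 201, 181), (225, 218, 196), (234, 235, 220), (241, 243, 231), (243, 245, 233)]
(10, 66) base [17.55365206 48.71888968] top [18.02106805 39.61309479]
[(119, 13, 9), (125, 4, 3), (109, 12, 10), (101, 6, 7), (109, 12, 10), (110, 9, 9), (110, 10, 3), (110, 9, 4), (111, 8, 5), (112, 9, 7), (110, 6, 4), (110, 6, 3), (111, 10, 5), (110, 19, 15), (113, 57, 48), (117, 98, 85), (120, 119, 105), (120, 124, 109)]
```

```bash
python3 -m pendant '[0,-0.0003,-0.0005,0,0,0,-1, 0,-0.0003,-0.0005,0,0,0,-1, 0,-0.0003,-0.0005,0,0,0,-1, 0,-0.0003,-0.0005,0,0,0,-1]' 60 && python3 -c "
from station import order
print(order.hand_in())"
```

```text
time_s: 16.75
ee_pos: [0.5386, -0.2106, 0.0483]
eef_rot: [3.138, 0.001, 1.408]
force: [-1.9, 1.7, 21.3]
grip_width: 0.0333
grip_force: 60.0
the job is handed in; nothing more can be done
None
```

The job is handed in: the battery is flat in the bay, snaps towards the contacts, and the arm is still pressing the cover down at about 21 N; I take it as fully shut because it did not move at 25 N and the side view shows no gap.

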